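# Turn the well plate over against the coved stop

### The job

The aluminium well plate has dried lying with its wells face down; turn it over by pushing with the fingertips, without picking it up off the bench. Push its near edge so that it slides against the grey coved stop, rides up it and leans there standing on that near edge, then reach over behind its top edge and tip it back towards the robot so that it falls flat on the bench in front of the stop, wells up. Leave the bottles and other loose things around it where they are, and finish clear of everything.

Things in the scene. Friction and masses are not known exactly. Their poses are not given: they have to be found in the camera images.
- plate: bare aluminium plate 90 mm long (x), 75 mm wide (y), 12 mm thick (z), about 170 g. Six round wells, 21 mm across, 9 mm deep, are sunk in its -z face, which lies on the bench at the start, plain +z face up. Origin: its middle, 6 mm above the bench at the start. Its +x end faces the stop, axes within 15 degrees of the stop's, leading edge 5 to 50 mm short of the toe.
- plate_near_edge (a point): middle of the plate's -x end face (the end away from the stop, nearest the robot), half-way up its thickness, 45 mm from the plate's middle. The plate stands on this end when tipped up; this end must stay down at the bench throughout
- stop: grey, slippery plastic stop fixed to the bench, 150 mm long (y), 46 mm high. Origin: middle of its toe line on the bench, where the front face begins; x points level into the stop, away from the robot; z up. Front face: rises at 45 degrees to 14 mm back, 14 mm up, at 62 to 23 back, 30 up, then at 75 to the top. Upright back 35 mm behind the toe, then a 4 mm foot to 55 mm.
- stop_top (a point): middle of the stop's top front edge, 27 mm behind the toe, 46 mm up. A plate pushed by its near end rides up the face; once its lower edge reaches the toe it leans on this edge at about 60 degrees to the bench, its top end 78 mm up and about 45 mm behind the toe, and stays so when let go
- vial_a: small clear glass vial, 28 mm across, 55 mm tall, loose, to be left alone; origin at the centre of its underside
- vial_b: small brown glass vial, 28 mm across, 55 mm tall, loose, to be left alone; origin at the centre of its underside
- jar: white plastic jar, 56 mm across, 60 mm tall, loose, to be left alone; origin at the centre of its underside
- beaker: glass beaker, 68 mm across, 70 mm tall, loose, to be left alone; origin at the centre of its underside
- flask_ring: cork flask ring lying flat, 80 mm across, 24 mm tall, loose, to be left alone; origin at the centre of its underside
- bottle: brown glass bottle, 66 mm across, 130 mm tall, loose, to be left alone; origin at the centre of its underside

How it is judged:
On the way:
1. the plate stands on its near edge, leaning on the stop, tipped up by at least 45 degrees (angle between plate's own z axis and vertical between 0.785 and 1.6 rad and contact force between plate and stop above 0.02 N and height (world z) of plate_near_edge below 0.03 m), for 0.2 s.
At the end, for the whole second after the job is handed in: The plate lies turned over and still, flat on the bench (within 5 degrees, wells up), its middle 20 to 160 mm in front of the stop's toe line and within 90 mm of the stop's centre line sideways (angle between plate's own z axis and vertical above 3.05 rad and height (world z) of plate below 0.011 m and x of plate in the frame of stop between -0.16 and -0.02 m and y of plate in the frame of stop between -0.09 and 0.09 m and linear speed of plate below 0.02 m/s and angular speed of plate below 0.1 rad/s); the robot touches nothing.
It fails at once if the plate is lifted: its near edge rises more than 35 mm above the bench, or its middle more than 75 mm (height (world z) of plate_near_edge above 0.035 m or height (world z) of plate above 0.075 m).
It fails at once if a bottle or other loose thing is moved more than 30 mm or tipped (distance of any of vial_a, vial_b, jar, beaker, flask_ring, bottle from where it was at the start of the episode above 0.03 m or angle between any of vial_a, vial_b, jar, beaker, flask_ring, bottle's own z axis and vertical above 0.5 rad).
It also fails if it takes over 51 s, if anything falls off the work surface, if the arm or the gripper's body presses on something with over 40 N, if the wrist force passes 120 N, or if a joint passes its speed limit or range.

### The arm

A 6-joint arm with a two-finger parallel gripper is mounted at the origin on the work surface. World frame = base frame: x ahead of the robot, y to its left, z up, the work surface at z = 0. Lengths are in m, angles in rad, forces in N, time in s.
With the tool pointing down it reaches from about 0.25 to 0.725 m from the base axis. Payload 9.7 kg.
Tool frame: the origin (TCP) lies between the finger pads; the fingertips stand 22 mm ahead of it and the grasp point (between the pads) lies 3 mm ahead of it; y points along the fingers, z is the direction in which the jaws open and shut, and the axes are right-handed (so a half turn about y gives the same grasp; the last joint's range is limited). The gripper opens to 85 mm and grips with 20 to 120 N. Pads are 22 mm wide; open, the fingers measure 114 mm over their backs; the gripper's body (76 mm by 85 mm) begins 54 mm behind the grasp point. The pads swing forward as they close: fully open they stand 13 mm farther back than shut.
Start: joints at [-1.167, 0.087, 0.176, 1.66, 0, 1.571], TCP at [0.216, -0.506, 0.253] pointing down, gripper open.
Joint ranges: [-3.13, 3.13], [-0.85, 1.81], [-1.15, 1.24], [-2.2, 2.28], [-1.44, 1.52], [-3.14, 3.14]. Speed limits (rad/s): [2.22, 2.22, 2.57, 3.14, 3.14, 3.14].

### API

Orientations are given as a unit quaternion [w, x, y, z].
In Python, from cell import * gives the robot as it stands. The module is installed in compiled form; this text tells all that it offers.
- The arm moves only by the tool drive_tool, never from a script. Its argument "increments" is a list that holds one entry, the list of rows, each a list of 6 numbers: the shift along the tool's x, y, z in m, then the turn, a rotation vector about the tool's x, y, z in rad. A call has 1 to 8 rows; each row shifts and turns the commanded pose from where the row before left it, along the tool's axes as they then stand; what a row does not reach is not made up. A row lasts 1/12 s, in which the tool goes at most 41.7 mm and 7.16 degrees, less where a joint would pass 70% of its speed; a pose out of reach is approached as far as the arm can. A call is refused whole if a number of a shift passes 0.0417 or a number of a turn 0.125, either way. A call with a gripper value outside its range is refused whole. "fingers" is the gripper command: -1 is shut, 1 is fully open, values between are in proportion, set as the call begins (left out, the last holds). The fingers move at their own pace and stop on an object; "newtons" is the grip in N (left out, the last holds). Time passes only in rows, so rows that do not move let the fingers close. It gives the time, the measured TCP pose, the force and the opening at its end, in the units of the state.
- get_obs(): the state, without advancing time (a new reading comes with each control period).
- get_image(name): name is "scene" or "top" or "wrist"; returns (picture, depth): 420x560x3 uint8, red, green, blue; 420x560 float32, m along the optical axis (not along the pixel's ray), 0 where there is no reading.
- camera_info(name): a dict with "camera_matrix" (3x3 intrinsics, pixels), "k1" (the pictures are not rectified: a ray, as slopes to the right and down, at radius r is drawn at 1 + k1 r^2 times it, then the intrinsics apply), "R" (3x3) and "t" (3): a world point X has camera coordinates R X + t. Camera axes: x right, y down, z forward; pixel columns grow to the right and rows downward; lengths in m; the calibration is good to about 2 mm. A picture is of the moment at which its call begins: read the wrist's pose just before it. camera_info takes no time and is no camera call; for the wrist camera it gives the pose at the moment of the call.
- close_job(): hands the job in, once; it reports no verdict.
The state is a dict: "time_s": time; "qpos": joint angles; "joint_vel": joint speeds; "tau": joint torques, N m; "position": TCP position; "tcp_rot": TCP orientation; "ft_force": force on the tool from outside, world axes, zero at the start; "moment": the same for the moment, N m; "width": finger opening in m.
Only numpy, scipy, OpenCV 4.12 (cv2) and the standard library are available. Lean on these libraries where they do the work, as an engineer would, in place of code of your own. Each camera call takes 0.05 s, during which the arm holds its last target. There are 200 camera calls.

## Working session

There is one attempt and no reset: what is moved stays moved. The work goes in short steps, Python scripts to look and compute and a tool call to move; the robot and the scene stay as the last step left them, time stands still between calls to the robot, and variables do not carry over. Pictures are saved under pics/ and viewed, about 8 in all and at most 12, crops included, and the job is handed in when it is done.

Besides the shell and the picture viewer there is one more tool, called after "Request:" as a command line: name --argument value ..., lists and objects as JSON in quotes. drive_tool: Moves the arm, as the interface text tells. Its arguments: {"type":"object","properties":{"increments":{"type":"array"},"fingers":{"type":"number"},"newtons":{"type":"number"}},"required":["increments"]}

```bash
mkdir -p pics
cat > h.py <<'E'
from cell import *
import numpy as np, cv2
def cast(name,uv,z,ci=None):
    ci=ci or camera_info(name);K=np.array(ci["camera_matrix"]);k=ci["k1"];R=np.array(ci["R"]);t=np.array(ci["t"])
    D=np.array([k,0,0,0,0]);p=cv2.undistortPoints(np.array(uv,float).reshape(-1,1,2),K,D).reshape(-1,2)
    d=np.c_[p,np.ones(len(p))]@R; c=-R.T@t
    return c+d*((z-c[2])/d[:,2])[:,None]
def cloud(name,dep,ci):
    h,w=dep.shape;u,v=np.meshgrid(np.arange(w),np.arange(h));K=np.array(ci["camera_matrix"])
    p=cv2.undistortPoints(np.stack([u,v],-1).reshape(-1,1,2).astype(float),K,np.array([ci["k1"],0,0,0,0])).reshape(-1,2)
    P=np.c_[p,np.ones(len(p))]*dep.reshape(-1,1)
    return ((P-np.array(ci["t"]))@np.array(ci["R"])).reshape(h,w,3)
E
python3 - <<'E'
from h import *
o=get_obs();print({k:np.round(v,3) for k,v in o.items()})
for n in("top","scene"):
    ci=camera_info(n);p,d=get_image(n);cv2.imwrite(f"pics/{n}0.png",p[:,:,::-1]);np.savez(f"{n}0.npz",p=p,d=d)
    print(n,np.round(-np.array(ci["R"]).T@ci["t"],3),ci["camera_matrix"][0][0],(d>0).mean())
E
```

```text
{'time_s': np.float64(0.0), 'qpos': array([-1.167,  0.087,  0.175,  1.66 ,  0.   ,  1.571]), 'joint_vel': array([-0.   , -0.001, -0.001,  0.001, -0.   ,  0.001]), 'tau': array([ 3.0000e-03, -5.2039e+01,  4.6481e+01,  1.6000e-02,  0.0000e+00,
        0.0000e+00]), 'position': array([ 0.216, -0.506,  0.253]), 'tcp_rot': array([ 0.142, -0.142,  0.693, -0.692]), 'ft_force': array([-0.388, -0.011,  0.104]), 'moment': array([-0.023, -0.024,  0.055]), 'width': np.float64(0.085)}
top [0.464 0.037 0.926] 408.6308335376403 0.995922619047619
scene [ 1.173 -0.353  0.634] 426.8361599109349 0.9959183673469387
```

View pics/top0.png

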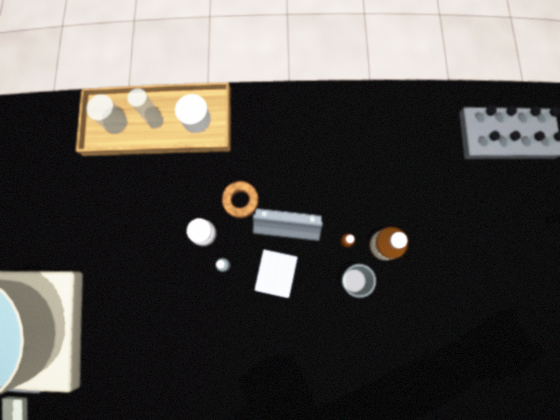

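View pics/scene0.png

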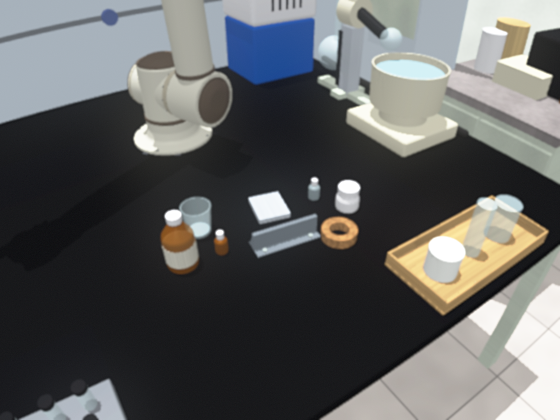

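The top view shows the plate at (277,273), just robot-side of the grey stop at (288,225). The ring is at (240,199), the jar at (201,232), the clear vial at (223,265), the brown vial at (348,240), the beaker at (359,280) and the bottle at (390,243). Next I'll measure them.

Run:
```python
from h import *
f=np.load("top0.npz");p,d=f["p"],f["d"];ci=camera_info("top");C=cloud("top",d,ci)
print("bench z",np.round(np.median(C[300:340,200:240,2]),4))
g=cv2.cvtColor(p,cv2.COLOR_RGB2GRAY)
def comp(mask,seed):
    n,l,s,c=cv2.connectedComponentsWithStats(mask.astype(np.uint8));return l==l[seed[1],seed[0]]
m=comp(g>90,(277,273)); c,_=cv2.findContours(m.astype(np.uint8),0,1)
r=cv2.minAreaRect(c[0]);b=cv2.boxPoints(r)
print("plate area",m.sum(),"z",np.median(C[m][:,2]));W=cast("top",b,.012,ci);print(np.round(W,4),"mid",W.mean(0),[np.linalg.norm(W[i]-W[i-1]) for i in range(4)])
e=W-np.roll(W,1,0);print("edge angs",np.degrees(np.arctan2(e[:,1],e[:,0])))
m=comp(g>45,(288,225))
ys,xs=np.nonzero(m);print("stop px",xs.min(),xs.max(),ys.min(),ys.max(),m.sum())
c,_=cv2.findContours(m.astype(np.uint8),0,1);b=cv2.boxPoints(cv2.minAreaRect(c[0]));print(b)
print(np.round(cast("top",b,0,ci),4))
Z=C[:,:,2]
for u in(262,275,288,301,314):print(u,[(v,int(g[v,u]),*np.round(C[v,u]*1000).astype(int)) for v in range(206,244,3)])
for nme,s in dict(ring=(240,187),jar=(201,232),va=(223,265),vb=(348,240),beaker=(359,280),bottle=(398,241)).items():
    w=np.zeros_like(m);w[s[1]-24:s[1]+24,s[0]-24:s[0]+24]=1
    q=C[w&comp((Z>.012),s)] if Z[s[1],s[0]]>.012 else C[s[1],s[0]][None]
    print(nme,np.round(q.min(0),3),np.round(q.max(0),3))
```

```text
bench z 0.0012
plate area 1558 z 0.013020386400450465
[[0.4432 0.1053 0.012 ]
 [0.5362 0.0832 0.012 ]
 [0.517  0.0046 0.012 ]
 [0.4245 0.0276 0.012 ]] mid [0.48019924 0.05517844 0.012     ] [np.float64(0.07984682908850263), np.float64(0.09558123603510943), np.float64(0.08092757500350797), np.float64(0.09526261121270731)]
edge angs [  76.50196492  -13.36233961 -103.72613707  165.98847742]
stop px 221 322 181 240 2745
[[212.24274 214.52338]
 [230.4336  174.39655]
 [328.19574 218.7154 ]
 [310.00488 258.84222]]
[[ 0.6168  0.1993  0.    ]
 [ 0.7111  0.1573  0.    ]
 [ 0.6013 -0.0671  0.    ]
 [ 0.5107 -0.0225  0.    ]]
262 [(206, 18, np.int64(634), np.int64(84), np.int64(-1)), (209, 109, np.int64(626), np.int64(84), np.int64(7)), (212, 221, np.int64(619), np.int64(84), np.int64(6)), (215, 217, np.int64(606), np.int64(82), np.int64(45)), (218, 164, np.int64(599), np.int64(82), np.int64(45)), (221, 113, np.int64(594), np.int64(83), np.int64(33)), (224, 125, np.int64(589), np.int64(84), np.int64(23)), (227, 143, np.int64(584), np.int64(84), np.int64(13)), (230, 151, np.int64(578), np.int64(8
[... 2660 characters left out ...]
.int64(-31), np.int64(45)), (224, 161, np.int64(584), np.int64(-31), np.int64(45)), (227, 110, np.int64(579), np.int64(-31), np.int64(32)), (230, 124, np.int64(573), np.int64(-32), np.int64(24)), (233, 143, np.int64(568), np.int64(-33), np.int64(11)), (236, 148, np.int64(561), np.int64(-33), np.int64(10)), (239, 107, np.int64(555), np.int64(-33), np.int64(3)), (242, 12, np.int64(549), np.int64(-33), np.int64(1))]
ring [0.464 0.037 0.012] [0.687 0.173 0.926]
jar [0.464 0.037 0.012] [0.599 0.243 0.926]
va [0.489 0.158 0.013] [0.515 0.185 0.058]
vb [ 0.536 -0.119  0.012] [ 0.562 -0.092  0.059]
beaker [ 0.461 -0.13   0.005] [ 0.461 -0.13   0.005]
bottle [ 0.464 -0.219  0.013] [0.57  0.037 0.926]
```

```bash
cat >> h.py <<'E'
from scipy.spatial.transform import Rotation as Ro
def tcp():
    o=get_obs();q=np.array(o["tcp_rot"]);return np.array(o["position"]),Ro.from_quat(q[[1,2,3,0]])
E
python3 - <<'E'
from h import *
f=np.load("top0.npz");p,d=f["p"],f["d"];ci=camera_info("top");g=cv2.GaussianBlur(cv2.cvtColor(p,cv2.COLOR_RGB2GRAY),(3,3),0).astype(float)
lo=[];hi=[]
for u in range(260,318):
    c=g[:,u]
    v=next(v for v in range(248,225,-1) if c[v]>75); lo.append((u,v+(c[v]-75)/(c[v]-c[v+1])))
    if u>268:
        v=next(v for v in range(203,225) if c[v]>100); hi.append((u,v-(c[v]-100)/(c[v]-c[v-1])))
for n,q,z in(("toe",lo,0),("heel",hi,.004)):
    W=cast("top",q,z,ci);k,b=np.polyfit(W[:,1],W[:,0],1);print(n,k,np.degrees(np.arctan(k)),b,"rms",np.std(W[:,0]-k*W[:,1]-b))
# side ends along row ~ mid front face
for v in(228,230,232):
    c=g[v];L=next(u for u in range(245,275) if c[u]>75);Rr=next(u for u in range(332,300,-1) if c[u]>75);print(v,L,Rr,np.round(cast("top",[(L,v),(Rr,v)],.015,ci),3).tolist())
P,R=tcp();print(P,"\n",np.round(R.as_matrix(),3))
E
```

```text
toe 0.13454837484234686 7.663033187398873 0.558144789890323 rms 0.00012984923377631018
heel 0.1331687803382064 7.585379661424566 0.6157751980509437 rms 0.00027363772285102033
228 253 320 [[0.582, 0.104, 0.015], [0.578, -0.046, 0.015]]
230 253 320 [[0.577, 0.104, 0.015], [0.574, -0.046, 0.015]]
232 254 319 [[0.573, 0.102, 0.015], [0.569, -0.044, 0.015]]
[ 0.21601655 -0.50562925  0.25266919] 
 [[-0.92  -0.     0.393]
 [-0.393  0.001 -0.92 ]
 [ 0.    -1.    -0.001]]
```

Request:
drive_tool --increments '[[[0, 0, 0, 0, 0.12, 0], [0, 0, 0, 0, 0.12, 0]]]' --fingers 0.05

```text
time_s: 0.27
position: [0.2161, -0.5056, 0.2528]
tcp_rot: [0.056, -0.056, 0.705, -0.705]
ft_force: [-0.1, 0.3, -0.2]
width: 0.0637
```

Run:
```python
from h import *
print(get_obs()["qpos"]);P,R=tcp();print(P,"\n",np.round(R.as_matrix(),3))
```

```text
[-1.16698215e+00  8.72594776e-02  1.75399775e-01  1.65979520e+00
  8.22163824e-06  1.81592230e+00]
[ 0.21606158 -0.50564242  0.25282967] 
 [[-0.987 -0.     0.158]
 [-0.158  0.001 -0.987]
 [ 0.    -1.    -0.001]]
```

Request:
drive_tool --increments '[[[0, 0, 0, 0, -0.119, 0], [0, 0, 0, 0, -0.119, 0], [0, 0, 0, 0, -0.119, 0], [0, 0, 0, 0, -0.119, 0], [0, 0, 0, 0, -0.119, 0], [0, 0, 0, 0, -0.119, 0], [0, 0, 0, 0, -0.119, 0], [0, 0, 0, 0, -0.119, 0]]]'

```text
time_s: 0.93
position: [0.2161, -0.5056, 0.2529]
tcp_rot: [0.376, -0.376, 0.599, -0.599]
ft_force: [-0.3, 0.1, 0.2]
width: 0.0445
```

Request:
drive_tool --increments '[[[0, 0, 0, 0, -0.119, 0], [0, 0, 0, 0, -0.119, 0], [0, 0, 0, 0, -0.119, 0], [0, 0, 0, 0, -0.119, 0], [0, 0, 0, 0, -0.119, 0], [0, 0, 0, 0, -0.119, 0], [0, 0, 0, 0, -0.119, 0], [0, 0, 0, 0, -0.119, 0]]]'

```text
time_s: 1.6
position: [0.2161, -0.5057, 0.2529]
tcp_rot: [0.609, -0.609, 0.36, -0.36]
ft_force: [-0.5, -0.4, 0.4]
width: 0.0448
```

Request:
drive_tool --increments '[[[0, 0, 0, 0, -0.119, 0], [0, 0, 0, 0, -0.119, 0], [0, 0, 0, 0, -0.119, 0], [0, 0, 0, 0, -0.119, 0], [0, 0, 0, 0, -0.119, 0], [0, 0, 0, 0, -0.119, 0], [0, 0, 0, 0, -0.119, 0], [0, 0, 0, 0, -0.119, 0]]]'

```text
time_s: 2.27
position: [0.2161, -0.5057, 0.2528]
tcp_rot: [0.706, -0.706, 0.041, -0.041]
ft_force: [-0.4, 0.5, 0.7]
width: 0.0452
```

Request:
drive_tool --increments '[[[0.0066, 0, 0.037, 0, 0, 0], [0.0066, 0, 0.037, 0, 0, 0], [0.0066, 0, 0.037, 0, 0, 0], [0.0066, 0, 0.037, 0, 0, 0], [0.0066, 0, 0.037, 0, 0, 0], [0.0066, 0, 0.037, 0, 0, 0], [0.0066, 0, 0.037, 0, 0, 0], [0.0066, 0, 0.037, 0, 0, 0]]]'

```text
time_s: 2.93
position: [0.3043, -0.2167, 0.2531]
tcp_rot: [0.706, -0.706, 0.043, -0.043]
ft_force: [0.7, 0.6, 0.5]
width: 0.0448
```

Request:
drive_tool --increments '[[[0.0066, 0, 0.037, 0, 0, 0], [0.0066, 0, 0.037, 0, 0, 0], [0.0066, 0, 0.037, 0, 0, 0], [0.0066, 0, 0.037, 0, 0, 0], [0.0066, 0, 0.037, 0, 0, 0], [0.0066, 0, 0.037, 0, 0, 0], [0.0066, 0, 0.037, 0, 0, 0], [0.0066, 0, 0.037, 0, 0, 0]]]'

```text
time_s: 3.6
position: [0.3928, 0.0711, 0.2532]
tcp_rot: [0.706, -0.706, 0.043, -0.043]
ft_force: [0.2, -1.1, 0.3]
width: 0.0446
```

```bash
cat >> h.py <<'E'
O=np.array([.563,.029,0]);a=np.radians(-7.6);E_=np.array([[np.cos(a),np.sin(a),0],[-np.sin(a),np.cos(a),0],[0,0,1]])
def st(X): return (np.asarray(X)-O)@E_.T   # world -> stop frame
def rep():
    o=get_obs();P,R=tcp();print("t",o["time_s"],"stop-frame tcp",np.round(st(P),4),"w",o["width"],"F",np.round(o["ft_force"],1));print(np.round(E_@R.as_matrix(),3))
E
python3 - <<'E'
from h import *
rep();print(get_obs()["qpos"])
p,d=get_image("wrist");cv2.imwrite("pics/w1.png",p[:,:,::-1])
E
```

```text
t 3.6 stop-frame tcp [-0.1743  0.0192  0.2532] w 0.044639395403577885 F [ 0.2 -1.1  0.3]
[[ 1.     0.    -0.011]
 [ 0.011  0.     1.   ]
 [ 0.    -1.     0.   ]]
[ 1.79057734e-01 -2.70235171e-01 -1.54660947e-01  1.68602912e+00
 -4.02186207e-05  3.00472314e-01]
```

View pics/w1.png

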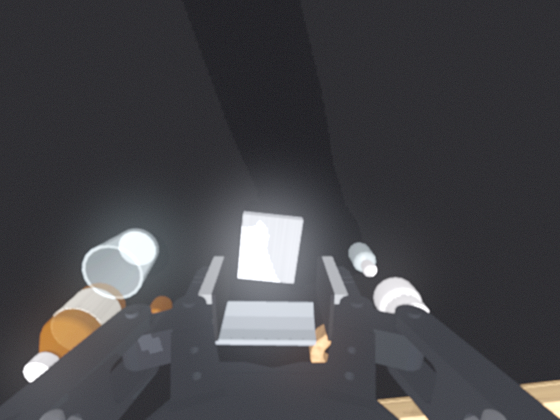

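The wrist view shows the plate's near edge running from (243,213) to (302,219), with the stop below it at rows 303–345 between the fingers. I'll cross-check these corners against the top view.

Run:
```python
from h import *
W=cast("wrist",[(242,212),(302,218),(237,280),(297,283)],.012);print(np.round(st(W),4))
print("toe",np.round(st(cast("wrist",[(230,303),(310,303)],0.0)),4))
W=cast("top",[(0,0)],0)
for w in [[.4432,.1053,.012],[.4245,.0276,.012],[.5362,.0832,0],[.517,.0046,0]]:print(np.round(st(w),4))
```

```text
[[-0.1361 -0.0126  0.012 ]
 [-0.1293  0.0622  0.012 ]
 [-0.0407 -0.0208  0.012 ]
 [-0.0372  0.0595  0.012 ]]
toe [[ 0.0033 -0.0329  0.    ]
 [ 0.0019  0.0805  0.    ]]
[-0.1288  0.0598  0.012 ]
[-0.1371 -0.0197  0.012 ]
[-0.0337  0.0502  0.    ]
[-0.0424 -0.0303  0.    ]
```

Request:
drive_tool --increments '[[[0, 0.028, 0, 0, 0.01, 0], [0, 0.028, 0, 0, 0, 0], [0, 0.028, 0, 0, 0, 0], [0, 0.028, 0, 0, 0, 0], [0, 0.028, 0, 0, 0, 0], [0, 0.028, 0, 0, 0, 0], [0, 0.028, 0, 0, 0, 0], [0, 0.02, 0, 0, 0, -0.08]]]'

```text
time_s: 4.32
position: [0.3924, 0.0686, 0.0337]
tcp_rot: [-0.703, 0.707, -0.02, 0.073]
ft_force: [-1.3, -0.1, 0.2]
width: 0.0447
```

Request:
drive_tool --increments '[[[0, 0.003, 0, 0, 0, 0], [0, 0.003, 0, 0, 0, 0], [0, 0, 0, 0, 0, 0]]]'

```text
time_s: 4.57
position: [0.3942, 0.0692, 0.0328]
tcp_rot: [-0.703, 0.707, -0.018, 0.075]
ft_force: [0.8, -0.3, 0.8]
width: 0.045
```

Run:
```python
from h import *
rep()
```

```text
t 4.5667 stop-frame tcp [-0.1726  0.0175  0.0328] w 0.04495759428212682 F [ 0.8 -0.3  0.8]
[[ 0.997  0.081 -0.001]
 [ 0.001  0.001  1.   ]
 [ 0.081 -0.997  0.001]]
```

Request:
drive_tool --increments '[[[0, 0, 0, 0, 0, 0], [0, 0, 0, 0, 0, 0]]]'

```text
time_s: 4.73
position: [0.395, 0.0692, 0.0334]
tcp_rot: [-0.703, 0.707, -0.018, 0.076]
ft_force: [-1.2, -1.0, 0.1]
width: 0.0448
```

Request:
drive_tool --increments '[[[0, 0.002, 0, 0, 0, 0], [0, 0.002, 0, 0, 0, 0], [0, 0, 0, 0, 0, 0]]]'

```text
time_s: 4.98
position: [0.3938, 0.0689, 0.0273]
tcp_rot: [-0.703, 0.707, -0.018, 0.075]
ft_force: [-0.5, -0.1, -0.3]
width: 0.0452
```

Request:
drive_tool --increments '[[[0, 0.002, 0, 0, 0, 0], [0, 0, 0, 0, 0, 0], [0, 0, 0, 0, 0, 0]]]'

```text
time_s: 5.23
position: [0.3937, 0.0689, 0.0252]
tcp_rot: [-0.703, 0.707, -0.018, 0.075]
ft_force: [0.0, 0.1, -0.4]
width: 0.045
```

Request:
drive_tool --increments '[[[0, 0.002, 0, 0, 0, 0], [0, 0, 0, 0, 0, 0], [0, 0, 0, 0, 0, 0]]]'

```text
time_s: 5.48
position: [0.3939, 0.0689, 0.0232]
tcp_rot: [-0.703, 0.707, -0.018, 0.075]
ft_force: [-0.1, -0.5, -0.6]
width: 0.0449
```

Request:
drive_tool --increments '[[[0, 0.002, 0, 0, 0, 0], [0, 0, 0, 0, 0, 0], [0, 0, 0, 0, 0, 0]]]'

```text
time_s: 5.73
position: [0.394, 0.0688, 0.0212]
tcp_rot: [-0.703, 0.707, -0.018, 0.075]
ft_force: [-0.0, 0.4, -1.2]
width: 0.0448
```

Request:
drive_tool --increments '[[[0, 0.0015, 0, 0, 0, 0], [0, 0, 0, 0, 0, 0], [0, 0, 0, 0, 0, 0]]]'

```text
time_s: 5.98
position: [0.3944, 0.0689, 0.0202]
tcp_rot: [-0.703, 0.707, -0.018, 0.075]
ft_force: [-2.0, -0.2, 5.1]
width: 0.0453
```

Request:
drive_tool --increments '[[[0, 0.0015, 0, 0, 0, 0], [0, 0, 0, 0, 0, 0], [0, 0, 0, 0, 0, 0]]]'

```text
time_s: 6.23
position: [0.3945, 0.0689, 0.02]
tcp_rot: [-0.703, 0.707, -0.018, 0.075]
ft_force: [-10.4, -1.2, 20.0]
width: 0.0447
```

Request:
drive_tool --increments '[[[0, 0.0015, 0, 0, 0, 0], [0, 0, 0, 0, 0, 0], [0, 0, 0, 0, 0, 0]]]'

```text
time_s: 6.48
position: [0.3945, 0.0689, 0.0198]
tcp_rot: [-0.703, 0.707, -0.018, 0.075]
ft_force: [-18.6, -2.4, 38.2]
width: 0.0451
```

Request:
drive_tool --increments '[[[0, -0.005, 0, 0, 0, 0], [0, 0, 0, 0, 0, 0], [0.006, 0.0005, 0, 0, 0, 0], [0.008, 0.00065, 0, 0, 0, 0], [0.008, 0.00065, 0, 0, 0, 0], [0.008, 0.00065, 0, 0, 0, 0], [0.006, 0.0005, 0, 0, 0, 0], [0.006, 0.0005, 0, 0, 0, 0]]]'

```text
time_s: 7.15
position: [0.4364, 0.0631, 0.0213]
tcp_rot: [-0.703, 0.707, -0.019, 0.074]
ft_force: [-1.8, -1.1, 0.5]
width: 0.0447
```

Request:
drive_tool --increments '[[[0.005, 0.0004, 0, 0, 0, 0], [0.005, 0.0004, 0, 0, 0, 0], [0.005, 0.0004, 0, 0, 0, 0], [0.005, 0.0004, 0, 0, 0, 0], [0, 0, 0, 0, 0, 0]]]'

```text
time_s: 7.57
position: [0.4567, 0.0606, 0.0219]
tcp_rot: [-0.703, 0.707, -0.018, 0.075]
ft_force: [-0.7, 1.2, 0.4]
width: 0.0453
```

Run:
```python
from h import *
rep()
p,d=get_image("wrist");cv2.imwrite("pics/w2.png",p[:,:,::-1])
q,d=get_image("scene");cv2.imwrite("pics/c2.png",np.hstack([p[:,:,::-1][::1],cv2.resize(q[150:290,150:370,::-1],(660,420))])[:, :1220][:, 160:960])
```

```text
t 7.5667 stop-frame tcp [-0.1095  0.0173  0.0219] w 0.04531563488197824 F [-0.7  1.2  0.4]
[[ 0.997  0.081 -0.001]
 [ 0.001  0.     1.   ]
 [ 0.081 -0.997  0.   ]]
```

View pics/c2.png

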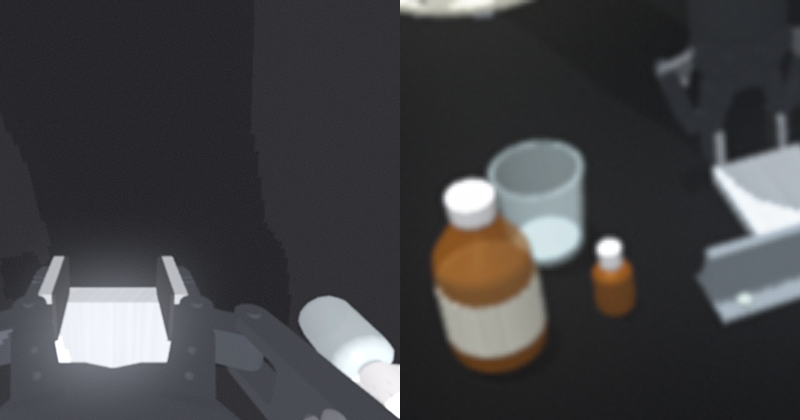

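The wrist view shows the near edge square across both finger fronts at row ~290. The scene crop shows the plate's leading edge at the stop, so I'll keep pushing.

Request:
drive_tool --increments '[[[0.005, 0.0004, 0, 0, 0, 0], [0.005, 0.0004, 0, 0, 0, 0], [0.005, 0.0004, 0, 0, 0, 0], [0.005, 0.0004, 0, 0, 0, 0], [0.005, 0.0004, 0, 0, 0, 0], [0.005, 0.0004, 0, 0, 0, 0], [0.005, 0.0004, 0, 0, 0, 0], [0.005, 0.0004, 0, 0, 0, 0]]]'

```text
time_s: 8.33
position: [0.4956, 0.0553, 0.0213]
tcp_rot: [-0.703, 0.707, -0.019, 0.074]
ft_force: [-2.4, 0.5, -2.6]
width: 0.0447
```

Run:
```python
from h import *
rep()
p,d=get_image("wrist");q,d=get_image("scene");cv2.imwrite("pics/c3.png",np.hstack([p[200:,130:430,::-1],cv2.resize(q[150:290,220:380,::-1],(251,220))]))
```

```text
t 8.3333 stop-frame tcp [-0.0703  0.0171  0.0213] w 0.0447346981285152 F [-2.4  0.5 -2.6]
[[ 0.997  0.079 -0.001]
 [ 0.001 -0.     1.   ]
 [ 0.079 -0.997 -0.   ]]
```

View pics/c3.png

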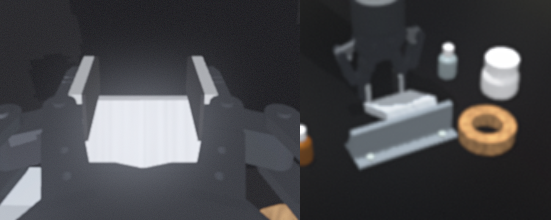

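The plate is riding up the stop evenly and its near edge is on the fingers. I'll continue.

Request:
drive_tool --increments '[[[0.005, 0.0004, 0, 0, 0, 0], [0.005, 0.0004, 0, 0, 0, 0], [0.005, 0.0004, 0, 0, 0, 0], [0.005, 0.0004, 0, 0, 0, 0], [0.005, 0.0004, 0, 0, 0, 0], [0, 0, 0, 0, 0, 0]]]'

```text
time_s: 8.93
position: [0.5215, 0.052, 0.0219]
tcp_rot: [-0.703, 0.707, -0.018, 0.075]
ft_force: [-0.8, -0.2, -0.4]
width: 0.0444
```

Request:
drive_tool --increments '[[[0.004, 0.0003, 0, 0, 0, 0], [0.004, 0.0003, 0, 0, 0, 0], [0.004, 0.0003, 0, 0, 0, 0], [0, 0, 0, 0, 0, 0]]]'

```text
time_s: 9.27
position: [0.533, 0.0505, 0.0219]
tcp_rot: [-0.703, 0.707, -0.018, 0.075]
ft_force: [-0.4, 0.9, 0.2]
width: 0.0447
```

Run:
```python
from h import *
rep()
p,d=get_image("wrist");q,d=get_image("scene");cv2.imwrite("pics/c4.png",np.hstack([p[200:,130:430,::-1],cv2.resize(q[150:290,220:380,::-1],(251,220))]))
```

```text
t 9.2667 stop-frame tcp [-0.0325  0.0173  0.0219] w 0.04474151087319205 F [-0.4  0.9  0.2]
[[ 0.997  0.08  -0.001]
 [ 0.001  0.     1.   ]
 [ 0.08  -0.997  0.   ]]
```

View pics/c4.png

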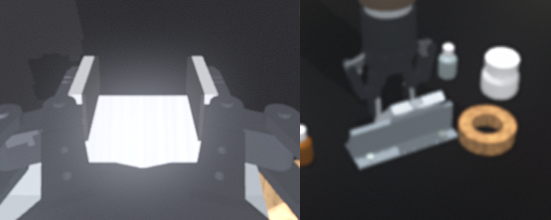

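Request:
drive_tool --increments '[[[0.003, 0.00025, 0, 0, 0, 0], [0.003, 0.00025, 0, 0, 0, 0], [0, 0, 0, 0, 0, 0]]]'

```text
time_s: 9.62
position: [0.5387, 0.0497, 0.0218]
tcp_rot: [-0.703, 0.707, -0.018, 0.075]
ft_force: [0.3, -0.5, -0.5]
width: 0.045
```

Request:
drive_tool --increments '[[[0.002, 0.00015, 0, 0, 0, 0], [0.002, 0.00015, 0, 0, 0, 0], [0, 0, 0, 0, 0, 0]]]'

```text
time_s: 9.87
position: [0.5425, 0.0492, 0.0218]
tcp_rot: [-0.703, 0.707, -0.018, 0.075]
ft_force: [-0.8, -0.3, -0.5]
width: 0.0448
```

Request:
drive_tool --increments '[[[0.002, 0.00015, 0, 0, 0, 0], [0, 0, 0, 0, 0, 0], [0, 0, 0, 0, 0, 0]]]'

```text
time_s: 10.12
position: [0.5442, 0.0489, 0.0218]
tcp_rot: [-0.703, 0.707, -0.018, 0.075]
ft_force: [-2.1, -0.1, -0.3]
width: 0.0448
```

Run:
```python
from h import *
rep()
ci=camera_info("top");p,d=get_image("top");C=st(cloud("top",d,ci))
for u in (268,276,284):print([tuple(np.round(C[v,u]*1000).astype(int).tolist()) for v in range(205,240,3)])
p,d=get_image("scene");C=st(cloud("scene",d,camera_info("scene")));m=(abs(C[...,1]-.017)<.03)&(C[...,0]>-.02)&(C[...,0]<.06)&(C[...,2]>.05)&(C[...,2]<.1)
q=C[m];print(len(q),np.round(np.percentile(q,[2,50,98],axis=0),3))
```

```text
t 10.1167 stop-frame tcp [-0.0213  0.0173  0.0218] w 0.04476655495799257 F [-2.1 -0.1 -0.3]
[[ 0.997  0.08  -0.001]
 [ 0.001  0.     1.   ]
 [ 0.08  -0.997 -0.   ]]
[(-15, 23, 458), (-19, 22, 463), (-23, 22, 466), (-27, 21, 469), (-31, 21, 472), (-35, 20, 473), (-38, 20, 474), (-42, 19, 477), (-45, 19, 476), (-48, 18, 477), (-52, 18, 477), (-55, 18, 479)]
[(-14, 14, 460), (-18, 13, 462), (-22, 13, 467), (-26, 12, 470), (-30, 12, 474), (-34, 11, 473), (-37, 11, 475), (-41, 10, 476), (-44, 10, 476), (-48, 10, 477), (-51, 9, 478), (-54, 9, 477)]
[(-13, 5, 461), (-18, 4, 466), (-22, 4, 468), (-26, 3, 471), (-29, 3, 473), (-33, 2, 476), (-36, 2, 476), (-40, 2, 476), (-43, 1, 477), (-47, 1, 477), (-50, 0, 478), (-53, 0, 478)]
583 [[-0.017 -0.012  0.052]
 [-0.007  0.015  0.079]
 [ 0.047  0.045  0.099]]
```

Request:
drive_tool --increments '[[[0, 0, 0, 0, 0, 0], [-0.005, -0.0006, 0, 0, 0, 0], [-0.01, -0.001, 0, 0, 0, 0], [-0.02, -0.002, 0, 0, 0, 0], [-0.025, -0.002, 0, 0, 0, 0], [-0.025, -0.002, 0, 0, 0, 0], [0, 0, 0, 0, 0, 0.08]]]'

```text
time_s: 10.8
position: [0.4498, 0.06, 0.0214]
tcp_rot: [-0.705, 0.706, -0.048, 0.045]
ft_force: [-1.8, -0.6, -0.7]
width: 0.0448
```

Run:
```python
from h import *
rep()
q,d=get_image("scene");cv2.imwrite("pics/c5.png",cv2.resize(q[150:290,200:380,::-1],(720,560)))
C=st(cloud("scene",d,camera_info("scene")));m=(abs(C[...,1]-.017)<.05)&(C[...,0]>-.02)&(C[...,0]<.08)&(C[...,2]>.05)&(C[...,2]<.1)
m&=q.sum(2)>300;c=C[m];print(len(c),np.round(np.percentile(c,[2,25,50,75,98],axis=0),3))
W=c[c[:,2]<.075];print(np.round(W[::12],3))
```

```text
t 10.8 stop-frame tcp [-0.1163  0.0157  0.0214] w 0.044753400934972556 F [-1.8 -0.6 -0.7]
[[ 1.    -0.004 -0.002]
 [ 0.002 -0.001  1.   ]
 [-0.004 -1.    -0.001]]
351 [[ 0.026 -0.016  0.051]
 [ 0.035 -0.002  0.06 ]
 [ 0.04   0.017  0.076]
 [ 0.044  0.04   0.079]
 [ 0.047  0.058  0.082]]
[[ 0.046  0.051  0.075]
 [ 0.042  0.051  0.067]
 [ 0.038  0.051  0.06 ]
 [ 0.033  0.044  0.056]
 [ 0.041  0.028  0.066]
 [ 0.042  0.013  0.069]
 [ 0.029 -0.015  0.067]
 [ 0.036  0.026  0.057]
 [ 0.03   0.01   0.056]
 [ 0.044 -0.013  0.072]
 [ 0.032  0.021  0.051]
 [ 0.032  0.004  0.054]
 [ 0.033 -0.001  0.054]
 [ 0.033 -0.013  0.053]]
```

View pics/c5.png

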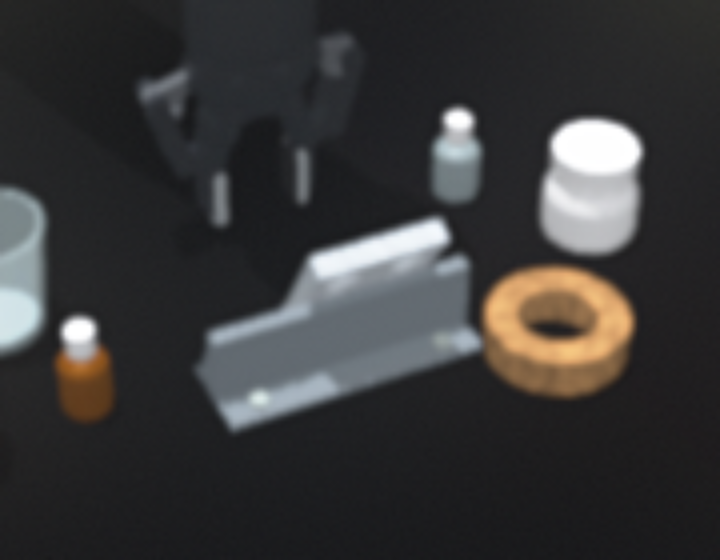

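The scene view shows the plate leaning on the stop by itself, unsupported: top end at stop x ≈ 46 mm and z ≈ 80 mm, spanning ys −17 to 58 mm. The bottles haven't moved. Next I'll go up, over and behind it.

Request:
drive_tool --increments '[[[0, -0.0375, 0, 0, 0, 0], [0, -0.0375, 0, 0, 0, 0], [0, -0.0375, 0, 0, 0, 0], [0, -0.0375, 0, 0, 0, 0], [0, 0, 0, 0, 0, 0]]]'

```text
time_s: 11.27
position: [0.4625, 0.0605, 0.1805]
tcp_rot: [0.706, -0.705, 0.042, -0.051]
ft_force: [0.8, 0.1, 0.5]
width: 0.0449
```

Request:
drive_tool --increments '[[[0.03, 0, 0.001, 0, 0, 0], [0.03, 0, 0.001, 0, 0, 0], [0.03, 0, 0.001, 0, 0, 0], [0.03, 0, 0.001, 0, 0, 0], [0.03, 0, 0, 0, 0, 0], [0.03, 0, 0, 0, 0, 0], [0.016, 0, 0, 0, 0, 0], [0, 0, 0, 0, 0, 0]]]'

```text
time_s: 11.93
position: [0.6574, 0.0379, 0.1714]
tcp_rot: [-0.705, 0.706, -0.046, 0.047]
ft_force: [1.1, 0.4, -0.1]
width: 0.0447
```

Run:
```python
from h import *
rep()
```

```text
t 11.9333 stop-frame tcp [0.0923 0.0213 0.1714] w 0.04469223983776002 F [ 1.1  0.4 -0.1]
[[ 1.     0.002 -0.   ]
 [ 0.    -0.     1.   ]
 [ 0.002 -1.    -0.   ]]
```

Request:
drive_tool --increments '[[[0, 0.025, 0, 0, 0, 0], [0, 0.025, 0, 0, 0, 0], [0, 0.022, 0, 0, 0, 0], [0, 0.017, 0, 0, 0, 0], [-0.01, 0, 0, 0, 0, 0], [-0.01, 0, 0, 0, 0, 0], [0, 0, 0, 0, 0, 0]]]'

```text
time_s: 12.52
position: [0.6333, 0.0413, 0.0837]
tcp_rot: [-0.705, 0.706, -0.046, 0.046]
ft_force: [-0.3, -0.2, -0.1]
width: 0.045
```

Request:
drive_tool --increments '[[[-0.005, 0, 0, 0, 0, 0], [-0.005, 0, 0, 0, 0, 0], [-0.005, 0, 0, 0, 0, 0], [-0.005, 0, 0, 0, 0, 0], [-0.005, 0, 0, 0, 0, 0], [-0.005, 0, 0, 0, 0, 0], [0, 0, 0, 0, 0, 0]]]'

```text
time_s: 13.1
position: [0.6041, 0.0451, 0.0837]
tcp_rot: [-0.706, 0.706, -0.047, 0.046]
ft_force: [-0.4, 0.3, -0.4]
width: 0.0451
```

Run:
```python
from h import *
rep()
q,d=get_image("scene");cv2.imwrite("pics/c6.png",cv2.resize(q[130:290,200:380,::-1],(540,480)))
```

```text
t 13.1 stop-frame tcp [0.0386 0.0214 0.0837] w 0.04512610501282229 F [-0.4  0.3 -0.4]
[[ 1.    -0.    -0.001]
 [ 0.001 -0.     1.   ]
 [-0.    -1.    -0.   ]]
```

View pics/c6.png

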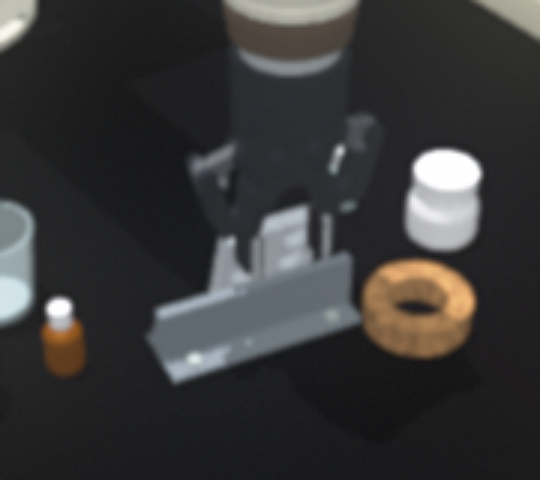

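The plate is swinging upright in front of the fingers, with its wells face visible. I'll keep pulling.

Request:
drive_tool --increments '[[[-0.005, 0, 0, 0, 0, 0], [-0.005, 0, 0, 0, 0, 0], [-0.005, 0, 0, 0, 0, 0], [-0.005, 0, 0, 0, 0, 0], [-0.005, 0, 0, 0, 0, 0], [-0.005, 0, 0, 0, 0, 0], [-0.005, 0, 0, 0, 0, 0], [-0.005, 0, 0, 0, 0, 0]]]'

```text
time_s: 13.82
position: [0.5647, 0.0503, 0.0837]
tcp_rot: [0.706, -0.706, 0.047, -0.047]
ft_force: [0.3, 0.6, 1.1]
width: 0.045
```

Request:
drive_tool --increments '[[[-0.005, 0, 0, 0, 0, 0], [-0.005, 0, 0, 0, 0, 0], [-0.005, 0, 0, 0, 0, 0], [-0.005, 0, 0, 0, 0, 0], [0, 0, 0, 0, 0, 0], [0, 0, 0, 0, 0, 0], [0, 0, 0, 0, 0, 0]]]'

```text
time_s: 14.4
position: [0.5456, 0.0528, 0.0837]
tcp_rot: [-0.706, 0.706, -0.046, 0.047]
ft_force: [0.2, -1.2, -0.0]
width: 0.0445
```

Run:
```python
from h import *
rep()
q,d=get_image("scene");cv2.imwrite("pics/c7.png",cv2.resize(q[130:290,200:380,::-1],(540,480)))
```

```text
t 14.4 stop-frame tcp [-0.0204  0.0213  0.0837] w 0.04453113696792432 F [ 0.2 -1.2 -0. ]
[[ 1.     0.    -0.001]
 [ 0.001  0.     1.   ]
 [ 0.    -1.     0.   ]]
```

View pics/c7.png

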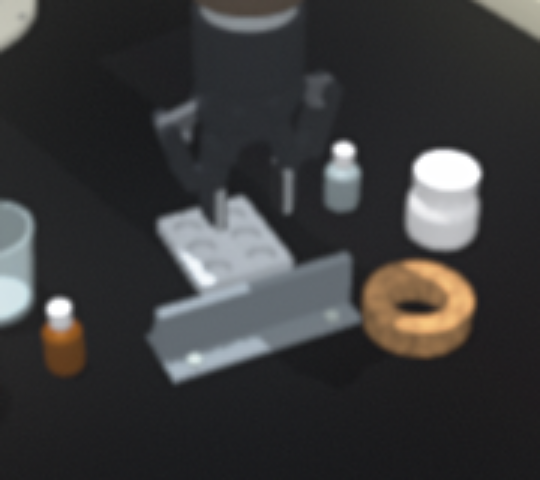

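The plate is down with its wells up. I'll raise the tool clear and check the plate's height, flatness and position.

Request:
drive_tool --increments '[[[0, -0.02, 0, 0, 0, 0], [0, -0.03, 0, 0, 0, 0], [0, -0.03, 0, 0, 0, 0], [-0.03, -0.03, 0, 0, 0, 0], [-0.04, -0.03, 0, 0, 0, 0], [-0.04, 0, 0, 0, 0, 0], [-0.04, 0, 0, 0, 0, 0], [0, 0, 0, 0, 0, 0]]]'

```text
time_s: 15.12
position: [0.3991, 0.0718, 0.2194]
tcp_rot: [0.706, -0.705, 0.046, -0.046]
ft_force: [1.7, 0.8, 0.2]
width: 0.0449
```

Request:
drive_tool --increments '[[[-0.03, -0.03, -0.03, 0, 0, 0], [-0.03, -0.03, -0.03, 0, 0, 0], [0, 0, -0.04, 0, 0, 0], [0, 0, -0.04, 0, 0, 0], [0, 0, -0.04, 0, 0, 0], [0, 0, -0.04, 0, 0, 0], [0, 0, 0, 0, 0, 0], [0, 0, 0, 0, 0, 0]]]'

```text
time_s: 15.78
position: [0.3283, -0.1306, 0.2662]
tcp_rot: [0.705, -0.705, 0.049, -0.049]
ft_force: [0.5, 1.0, -0.1]
width: 0.0449
```

Run:
```python
from h import *
rep()
p0=np.load("scene0.npz")["p"];t0=np.load("top0.npz")["p"]
q,d=get_image("scene");C=st(cloud("scene",d,camera_info("scene")))
p,dt=get_image("top");T=st(cloud("top",dt,camera_info("top")));cv2.imwrite("pics/top8.png",np.vstack([np.hstack([t0[160:310,180:420],p[160:310,180:420]]),np.hstack([p0[160:290,140:380],q[160:290,140:380]])])[:,:,::-1])
m=(p.min(2)>70)&(T[...,0]<.0)&(T[...,0]>-.17)&(abs(T[...,1])<.09)
n,l,s,c=cv2.connectedComponentsWithStats(m.astype(np.uint8));k=1+s[1:,4].argmax();m=l==k
ct,_=cv2.findContours(m.astype(np.uint8),0,1);W=st(cast("top",cv2.boxPoints(cv2.minAreaRect(ct[0])),.012));print(m.sum(),np.round(W,3),W.mean(0))
X=T[cv2.erode(m.astype(np.uint8),np.ones((5,5)))>0];A=np.c_[X[:,:2],np.ones(len(X))];f=np.linalg.lstsq(A,X[:,2],rcond=None)[0];print("slopes deg",np.degrees(f[:2]),"z pct",np.percentile(X[:,2],[5,50,95]))
```

```text
t 15.7833 stop-frame tcp [-0.2115 -0.1892  0.2662] w 0.04489959773806317 F [ 0.5  1.  -0.1]
[[ 1.    -0.     0.005]
 [-0.005  0.     1.   ]
 [-0.    -1.     0.   ]]
1578 [[-0.113  0.061  0.012]
 [-0.016  0.061  0.012]
 [-0.016 -0.021  0.012]
 [-0.112 -0.02   0.012]] [-0.06422879  0.02029631  0.012     ]
slopes deg [-4.77208846 -4.95705627] z pct [0.00223759 0.01184044 0.01540268]
```

View pics/top8.png

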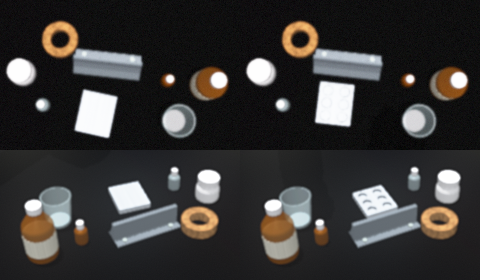

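The before/after pictures match for every loose item, and the plate lies wells up. The slope fit included points inside the wells, so I'll repeat it on rim points only, then hand in.

Run:
```python
from h import *
ok=True
for n in("top","scene"):
    p,d=get_image(n);T=st(cloud(n,d,camera_info(n)))
    X=T[(abs(T[...,0]+.064)<.04)&(abs(T[...,1]-.02)<.033)]
    for i in range(6):
        A=np.c_[X[:,:2],np.ones(len(X))];f=np.linalg.lstsq(A,X[:,2],rcond=None)[0];r=X[:,2]-A@f
        X=X[(r>-.0025)&(r<.005)] if i<5 else X
    s=np.degrees(f[:2]);print(n,len(X),"slope",s,"z at mid",f@[-.064,.02,1]);ok&=abs(f@[-.064,.02,1]-.012)<.004 and np.hypot(*s)<4
print(ok)
if ok: close_job();print("handed in")
```

```text
top 8 slope [-540.57701652 -580.47697265] z at mid 0.1590770507263644
scene 375 slope [-0.31519399 -0.48409579] z at mid 0.010241646096936926
False
```

The top fit kept only 8 points because my trimming was too tight, so I'm discarding it. The scene fit, with 375 points, is flat within 0.6° at the right height. Handing in.

```bash
python3 -c "
from h import *
rep();print(close_job())"
```

```text
t 15.9833 stop-frame tcp [-0.2111 -0.186   0.2662] w 0.044628596574578204 F [0.4 0.7 0.1]
[[ 1.     0.    -0.003]
 [ 0.003  0.     1.   ]
 [ 0.    -1.     0.   ]]
the job is handed in; nothing more can be done
None
```

The plate is turned over and lying wells up in front of the stop, and the job is handed in at about 16 s of the 51 s allowed. I pushed its near edge with two fingertips until it leaned on the stop by itself. Then I went over the top, pulled the top edge back towards the robot, and it fell flat.

**Last checks that passed:**
- **Lean:** before I tipped it back, its top end was about 80 mm up and 46 mm behind the toe, close to the 78 mm and 45 mm in the brief.
- **Final position:** its middle is about 64 mm in front of the toe and 20 mm to the side of the stop's centre line.
- **Flatness:** the scene camera's depth shows it level to about 0.6°, with its top face about 10 mm up.
- **Loose things:** the bottles and other items look unmoved when I compare the before and after pictures by eye. I did not measure their positions.
- **Robot:** the gripper finished well clear, with its TCP 0.27 m up, and the wrist force read close to zero.

**Checks that failed or disagreed:** the first tilt fit from the top camera read about 5° each way because it included points inside the wells. The repeat on rim points only failed, as my filter left just 8 points, so the flatness result rests on the scene camera alone. While finding the bench height, the fingertips pressed on it with about 38 N vertically (about 42 N in all). The 40 N limit is for the arm and gripper body and the wrist limit is 120 N, so I don't expect that to count.

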